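Set the drying-air regulator to its mark and lock it

TASK

Set the drying air for the instruments: turn the regulator's black knob clockwise until its white index line stands at the raised band on the collar, feel for the lock notch there, and then pull the knob straight out (up) until it stays locked out. The notch lies somewhere within the band, so keep only a light pull while you feel for it and never force the lock; let go of the knob when it is locked, and leave the things round about where they are.

Things in the scene. Friction and masses are not known exactly. Their poses are not given: they have to be found in the camera images.
- regulator: bench air regulator, bolted down: steel foot 170 x 130 mm, clear bowl, aluminium block, grey bonnet with a ticked dial flange 88 mm across (top 160 mm above the bench), small tilted gauge (-x side), copper riser (+y side). Origin on the bench, z up; the knob's axis is the vertical through it. Nothing of it but knob and collar is higher than the flange
- knob: black fluted round knob, 51 mm across, 40 mm tall, white index line over its top and side. Origin on its axis at its underside, 168 mm above the bench when pushed in (as at the start); its x axis points through the index line, z up. It slides straight up; a click detent resists (4 to 6 N in all, from 1 to 5 mm of lift), then snaps it on. From 6 mm of lift it is locked and stays up by itself
- knob_grip (a point): where to grip the knob from above: on its axis, 26 mm above its underside, 194 mm above the bench when pushed in; rises with it; axes as knob. At the notch the lock plate drops over the knob's inner pin: the pull falls off by several N, the knob turns only about 0.05 rad either way and lifts on past 5 mm, up to 9.5 mm, where it stops on the same sprung plate
- knob_turn (a joint): angle of the knob, rad, growing clockwise seen from above, 0 to 2.2, not changed by the lift. It turns against a steady friction of about 0.12 N m and stays where it is left. At the start the index is 0.5 to 1.15 rad short of the mark
- collar: aluminium collar 76 mm across at the knob's foot, clamped, top 167 mm above the bench. Origin on the knob's axis; its x axis points through the middle of the mark. Inside is the sprung lock plate: away from the notch the knob's pin meets it at 1.5 mm of lift; it yields 1 N + 3 N per mm for 2 mm, then hardly gives. Over 20 N on it, up or sideways (0.4 N m of twist in the notch), bends it
- mark (a point): the mark: middle of the dark raised band on the collar's top, 32 mm from the knob's axis; the band is 3 mm high and about 42 degrees wide. The lock notch, hidden under the knob, is where the index line is within 0.35 rad of this middle, on either side: it differs from unit to unit and can only be felt
- basket: steel wire instrument basket 240 x 250 x 65 mm with forceps in it; origin under its centre; leave alone
- label_roll: white paper label roll, 90 mm across, 50 mm tall, lying flat; origin under its centre; leave alone
- gallipot: small steel bowl, 80 mm across, 45 mm tall; origin under its centre; leave alone
- scanner: hand-held grey and black code scanner, 137 mm long, lying on the bench; origin under it; leave alone

How it is judged:
On the way, in this order (a step that is already met when the one before it is completed fails the run):
1. the knob is turned to the mark (index within 0.44 rad of the middle of the band) while still pushed in (lifted less than 5 mm) (angle between the x axis of knob_grip and the x axis of mark, either way round below 0.44 rad and z of knob in the frame of regulator below 0.173 m), for 0.05 s.
2. the knob is pulled out at the mark until it locks (lifted more than 6 mm) (angle between the x axis of knob_grip and the x axis of mark, either way round below 0.44 rad and z of knob in the frame of regulator above 0.174 m), for 0.2 s.
At the end, for the whole second after the job is handed in: the knob stands at the mark (index within 0.44 rad of the middle of the band), pulled out by more than 6 mm and locked there, at rest and let go (all of step 2 and linear speed of knob below 0.01 m/s); the robot touches nothing.
It fails at once if the lock is forced: more than 20 N between the knob's pin and the lock plate in the collar (contact force between knob and collar above 20 N).
It fails at once if the basket, label roll, bowl or scanner is shifted by more than 20 mm (distance of any of basket, label_roll, gallipot, scanner from where it was at the start of the episode above 0.02 m).
It also fails if it takes over 72 s, if anything falls off the work surface, if the arm or the gripper's body presses on something with over 40 N, if the wrist force passes 120 N, or if a joint passes its speed limit or range.

ROBOT

A 7-joint arm with a two-finger parallel gripper is mounted at the origin on the work surface. World frame = base frame: x ahead of the robot, y to its left, z up, the work surface at z = 0. Lengths are in m, angles in rad, forces in N, time in s.
With the tool pointing down it reaches from about 0.4 to 0.875 m from the base axis. Payload 19.3 kg.
Tool frame: the origin (TCP) lies at the very end of the fingers, on their centre line; the grasp point (between the pads) lies 19 mm behind it; z points along the fingers, y is the direction in which the jaws open and shut (so a half turn about z gives the same grasp; the last joint's range is limited). The gripper opens to 85 mm and grips with 20 to 120 N. Pads are 22 mm wide; open, the fingers measure 114 mm over their backs; the gripper's body (76 mm by 85 mm) begins 54 mm behind the grasp point. The pads swing forward as they close: fully open they stand 13 mm farther back than shut.
Start: joints at [-0.07, 0.521, -0.036, 1.599, 0.021, 1.021, -0.113], TCP at [0.625, -0, 0.199] pointing down, gripper open.
Joint ranges: [-2.91, 2.91], [-0.3, 2.13], [-1.5, 1.42], [0.17, 2.43], [-1.26, 4.41], [0.16, 1.93], [-2.52, 2.52]. Speed limits (rad/s): [1.89, 1.89, 2.39, 2.39, 3.01, 3.01, 3.01].

INTERFACE

Orientations are given as [roll, pitch, yaw] about the fixed x, y, z axes, in that order (R = Rz(yaw) Ry(pitch) Rx(roll)).
In Python, from workcell import telemetry, imaging, ticket gives the robot as it stands.
- The arm moves only by the tool carry_out, never from a script. Its argument "series" is a list of rows, each a list of 7 numbers: the shift along the tool's x, y, z in m, then the turn, a rotation vector about the tool's x, y, z in rad, then the closure in counts, from 0 (fully open) to 255 (shut). In form: [[tx, ty, tz, ax, ay, az, jaw], ...]. A call has 1 to 10 rows; each row is the pose to reach, as a shift and turn from the pose commanded when the call began, along the tool's axes at that moment; what a row does not reach only later rows make up. A row lasts 1/8 s, in which the tool goes at most 62.5 mm and 10.7 degrees, less where a joint would pass 70% of its speed; a pose out of reach is approached as far as the arm can. A call with a gripper value outside its range is refused whole. The fingers move at their own pace and stop on an object; "force" is the grip in N (left out, the last holds). Time passes only in rows, so rows that repeat a pose let the fingers close. It gives the time, the measured TCP pose, the force and the opening at its end, in the units of the state.
- telemetry.observe(): the state, without advancing time (a new reading comes with each control period).
- imaging.grab_frame(name): name is "scene" or "side" or "wrist"; returns (picture, depth): 480x640x3 uint8, blue, green, red; 480x640 float32, m along the optical axis (not along the pixel's ray), 0 where there is no reading.
- imaging.camera_info(name): a dict with "mtx" (3x3 intrinsics, pixels), "dist_coeffs" ([k1, k2, p1, p2, k3] as OpenCV has them; the pictures are not rectified), "extrinsics" (4x4, takes a point from camera to world coordinates); the wrist camera has in their place "hand_eye" (4x4, takes a point from camera to tool coordinates, whose origin is the TCP and whose axes are the flange's). Camera axes: x right, y down, z forward; pixel columns grow to the right and rows downward; lengths in m; the calibration is good to about 2 mm. A picture is of the moment at which its call begins: read the wrist's pose just before it. camera_info takes no time and is no camera call.
- ticket.job_done(): hands the job in, once; it reports no verdict.
The state is a dict: "clock": time; "qpos": joint angles; "qd": joint speeds; "joint_efforts": joint torques, N m; "position": TCP position; "tool_rot": TCP orientation; "force": force on the tool from outside, world axes, zero at the start; "moment": the same for the moment, N m; "grip_width": finger opening in m.
Only numpy, scipy, OpenCV 4.12 (cv2) and the standard library are available. Lean on these libraries where they do the work, as an engineer would, in place of code of your own. Each camera call takes 0.05 s, during which the arm holds its last target.

## Working session

There is one attempt and no reset: what is moved stays moved. The work goes in short steps, Python scripts to look and compute and a tool call to move; the robot and the scene stay as the last step left them, time stands still between calls to the robot, and variables do not carry over. Pictures are saved under pics/ and viewed, and the job is handed in when it is done.

Besides the shell and the picture viewer there is one more tool, called as name(argument=value, ...) on one line, values as JSON. carry_out: Moves the arm, as the interface text tells. Its arguments: {"type":"object","properties":{"series":{"type":"array"},"force":{"type":"number"}},"required":["series"]}

```bash
mkdir -p pics; ls; cat > h.py <<'E'
from workcell import telemetry, imaging, ticket
import numpy as np, cv2
E
python3 - <<'E'
from h import *
s=telemetry.observe(); print(s)
for n in ("scene","wrist"):
    p,d=imaging.grab_frame(n); cv2.imwrite(f"pics/{n}0.png",p); np.savez(f"{n}0.npz",p=p,d=d)
    print({k:np.round(v,4).tolist() for k,v in imaging.camera_info(n).items() if not isinstance(v,str)})
E
```

```text
pics
{'clock': 0.0, 'qpos': array([-0.07019492,  0.52200983, -0.036298  ,  1.5999668 ,  0.02119095,
        1.02109431, -0.11283209]), 'qd': array([ 0.00032195,  0.00073359, -0.00130723, -0.00071289, -0.00053212,
       -0.00012668,  0.00091212]), 'joint_efforts': array([-4.24098413e-03, -9.27110124e+01,  1.97758444e+00, -3.69928443e+01,
        1.76317629e-02,  8.19846697e-03, -6.58496788e-05]), 'position': array([ 6.24649068e-01, -5.56664650e-05,  1.98443440e-01]), 'tool_rot': array([-3.14050221e+00,  8.38928264e-05,  1.57071826e+00]), 'force': array([ 0.06206211,  0.40524584, -0.19059652]), 'moment': array([-2.72293463e-02,  1.78125355e-05,  1.01001850e-02]), 'grip_width': 0.08500885611243174}
{'mtx': [[462.0237, 0.0, 321.193], [0.0, 462.0237, 242.1453], [0.0, 0.0, 1.0]], 'dist_coeffs': [-0.0348, 0.0, 0.0, 0.0, 0.0], 'extrinsics': [[0.582, 0.6288, -0.5156, 1.1783], [0.8132, -0.4538, 0.3645, -0.4078], [-0.0048, -0.6314, -0.7754, 1.0948], [0.0, 0.0, 0.0, 1.0]]}
{'mtx': [[333.3509, 0.0, 318.4738], [0.0, 333.3509, 236.9966], [0.0, 0.0, 1.0]], 'dist_coeffs': [-0.059, 0.0, 0.0, 0.0, 0.0], 'hand_eye': [[-0.0002, -0.9503, -0.3115, 0.0799], [1.0, -0.0006, 0.0011, 0.0013], [-0.0012, -0.3115, 0.9503, -0.1758], [0.0, 0.0, 0.0, 1.0]]}
```

View pics/scene0.png

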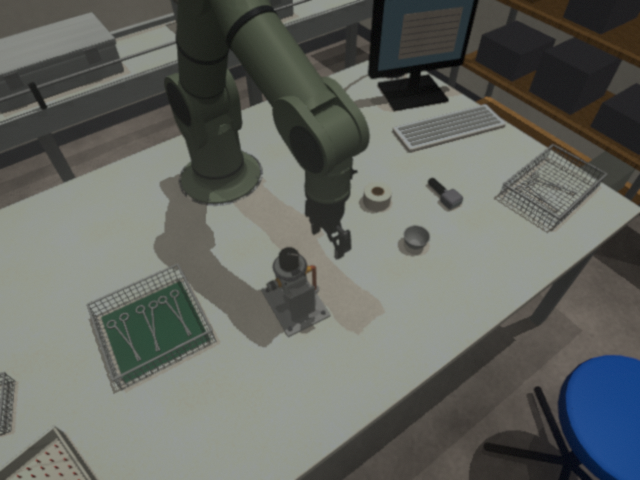

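View pics/wrist0.png

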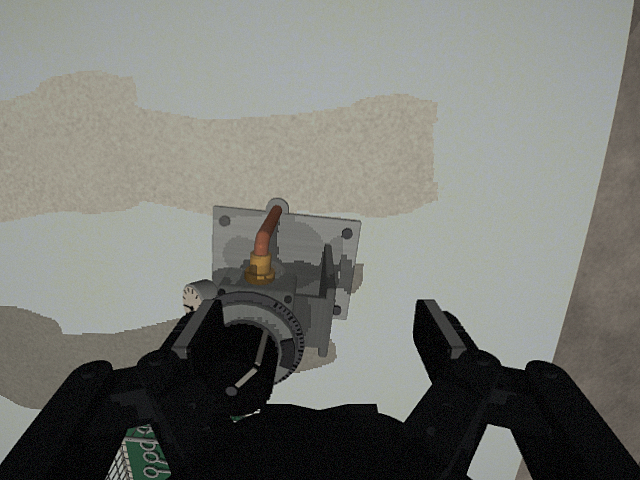

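The scene picture shows the knob at about (290,256) with the basket to its left. The wrist picture shows the knob at about (245,355), partly hidden by the left finger, with the index line at about (250,370). Next I'll measure it from depth.

```bash
cat >> h.py <<'E'
from scipy.spatial.transform import Rotation as R
def Tw(s):
    T=np.eye(4); T[:3,:3]=R.from_euler('xyz',s['tool_rot']).as_matrix(); T[:3,3]=s['position']; return T
def cloud(n,d,s):
    c=imaging.camera_info(n); K=np.array(c['mtx']); D=np.array(c['dist_coeffs'])
    E=np.array(c['extrinsics']) if n!='wrist' else Tw(s)@np.array(c['hand_eye'])
    v,u=np.mgrid[0:480,0:640]
    q=cv2.undistortPoints(np.stack([u.ravel(),v.ravel()],1).astype(float).reshape(-1,1,2),K,D).reshape(480,640,2)
    P=np.dstack([q*d[...,None],d])
    return P@E[:3,:3].T+E[:3,3], E
def circ(xy):
    A=np.c_[2*xy,np.ones(len(xy))]; m=np.ones(len(xy),bool)
    x=np.linalg.lstsq(A,(xy**2).sum(1),rcond=None)[0]
    return x[:2],np.sqrt(x[2]+x[:2]@x[:2])
E
python3 - <<'E'
from h import *
s=telemetry.observe()
for n in ("scene","wrist"):
    z=np.load(f"{n}0.npz"); P,_=cloud(n,z['d'],s)
    ok=z['d']>0
    near=ok&(abs(P[...,0]-.57)<.15)&(abs(P[...,1]+.1)<.2)
    print(n,np.histogram(P[...,2][near],bins=np.arange(-.01,.26,.01)))
    m=near&(P[...,2]>.2)&(P[...,2]<.215)
    v,u=np.where(m); print(len(u), u.min() if len(u) else 0,u.max() if len(u) else 0,v.min() if len(u) else 0,v.max() if len(u) else 0)
    if len(u): 
        q=P[m]; print(np.median(q,0),q.min(0),q.max(0))
E
```

```text
scene (array([4041, 7178,  283,   58,   51,   71,   63,   62,   72,   62,   75,
         92,  200,  367,   73,    0,   89,  341,   64,   46,   52,  248,
         30,    0,    0,   15]), array([-0.01,  0.  ,  0.01,  0.02,  0.03,  0.04,  0.05,  0.06,  0.07,
        0.08,  0.09,  0.1 ,  0.11,  0.12,  0.13,  0.14,  0.15,  0.16,
        0.17,  0.18,  0.19,  0.2 ,  0.21,  0.22,  0.23,  0.24,  0.25]))
278 279 299 247 264
[ 0.57611004 -0.07870629  0.20760826] [ 0.5500949  -0.10183376  0.20023654] [ 0.59785736 -0.05353256  0.21310197]
wrist (array([ 6012, 46723,   658,    72,    73,   109,   144,   108,    91,
         100,   204,   476,  1405,  2964,   559,     0,   234,  3001,
         789,   508,   553,  3246,    46,     0,     0,   350]), array([-0.01,  0.  ,  0.01,  0.02,  0.03,  0.04,  0.05,  0.06,  0.07,
        0.08,  0.09,  0.1 ,  0.11,  0.12,  0.13,  0.14,  0.15,  0.16,
        0.17,  0.18,  0.19,  0.2 ,  0.21,  0.22,  0.23,  0.24,  0.25]))
3292 206 273 347 416
[ 0.57699047 -0.0693506   0.20856224] [ 0.55606834 -0.09804168  0.20003439] [ 0.59692336 -0.04918385  0.21087633]
```

carry_out(series=[[0,0,-0.05,0,0,0,0],[0,0,-0.1,0,0,0,0],[-0.04,-0.025,-0.12,0,0,0,0],[-0.077,-0.049,-0.12,0,0,0,0],[-0.077,-0.049,-0.12,0,0,0,0],[-0.077,-0.049,-0.12,0,0,0,0]])

```text
clock: 0.85
position: [0.576, -0.0766, 0.3188]
tool_rot: [-3.141, -0.0, 1.571]
force: [0.1, -0.1, -0.0]
grip_width: 0.0856
```

```bash
python3 - <<'E'
from h import *
s=telemetry.observe(); print(s['clock'],s['position'],s['tool_rot'],s['force'],s['moment'])
p,d=imaging.grab_frame("wrist"); cv2.imwrite("pics/w1.png",p); np.savez("w1.npz",p=p,d=d,pos=s['position'],rot=s['tool_rot'])
E
```

```text
0.85 [ 0.57603814 -0.07663291  0.31882694] [-3.14132041e+00 -3.48710553e-04  1.57096067e+00] [ 0.13430519 -0.10011781 -0.0045516 ] [-0.01177902 -0.019691    0.02483499]
```

View pics/w1.png

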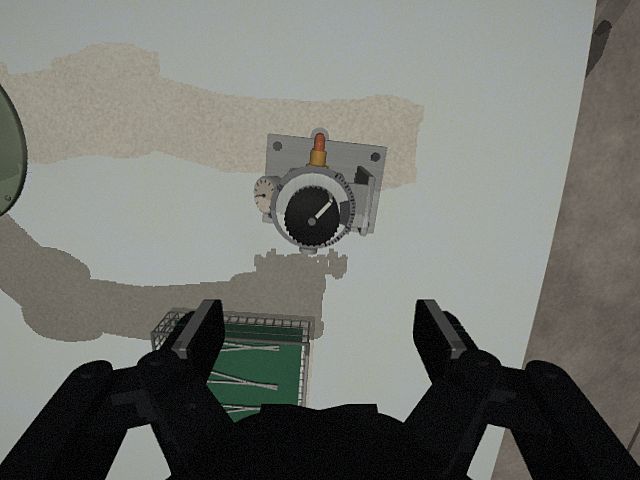

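The knob is at about (313,217) with the index pointing up-right. A dark patch on the collar at about (345,213) may be the mark, so I'll zoom in.

```bash
python3 - <<'E'
from h import *
z=np.load("w1.npz"); s=dict(position=z['pos'],tool_rot=z['rot']); P,E=cloud('wrist',z['d'],s)
d=z['d']; ok=d>0
near=ok&(np.hypot(P[...,0]-.576,P[...,1]+.077)<.06)
for lo,hi in ((.203,.213),(.164,.173),(.156,.163)):
    m=near&(P[...,2]>lo)&(P[...,2]<hi); q=P[m]
    if lo>.2: c,r=cv2.minEnclosingCircle(q[:,:2].astype(np.float32)); c0=c
    else: c,r=cv2.minEnclosingCircle(q[:,:2].astype(np.float32))
    print(lo,m.sum(),np.median(q,0),c,r,q.min(0),q.max(0))
# rectified top view at planes: left z=.208 knob, right z=.168
c=imaging.camera_info('wrist');K=np.array(c['mtx']);D=np.array(c['dist_coeffs'])
out=[]
for zz in (.208,.168):
    g=np.linspace(-.05,.05,400)
    X=c0[0]+g[None,:].repeat(400,0); Y=c0[1]-g[:,None].repeat(400,1)
    W=np.stack([X,Y,np.full_like(X,zz)],-1).reshape(-1,3)
    C=(W-E[:3,3])@E[:3,:3]
    uv=cv2.projectPoints(C,np.zeros(3),np.zeros(3),K,D)[0].reshape(400,400,2).astype(np.float32)
    out.append(cv2.remap(z['p'],uv,None,cv2.INTER_CUBIC))
o=np.clip(np.hstack(out).astype(float)*1.8,0,255).astype(np.uint8)
cv2.imwrite("pics/top1.png",o)
E
```

```text
0.203 2222 [ 0.57179537 -0.07348171  0.20860878] (0.5712713003158569, -0.07520082592964172) 0.025236859917640686 [ 0.5466248  -0.09989754  0.20305856] [ 0.59624248 -0.05088702  0.21137015]
0.164 1694 [ 0.57331542 -0.05809863  0.16749496] (0.5703944563865662, -0.07346499711275101) 0.03999924659729004 [ 0.53462205 -0.11072071  0.16417528] [ 0.60838243 -0.03825873  0.1728994 ]
0.156 1290 [ 0.57320875 -0.06117477  0.1608651 ] (0.5713046193122864, -0.07580585777759552) 0.044130440801382065 [ 0.52777984 -0.11862644  0.15799397] [ 0.61443112 -0.03225853  0.16297147]
```

View pics/top1.png

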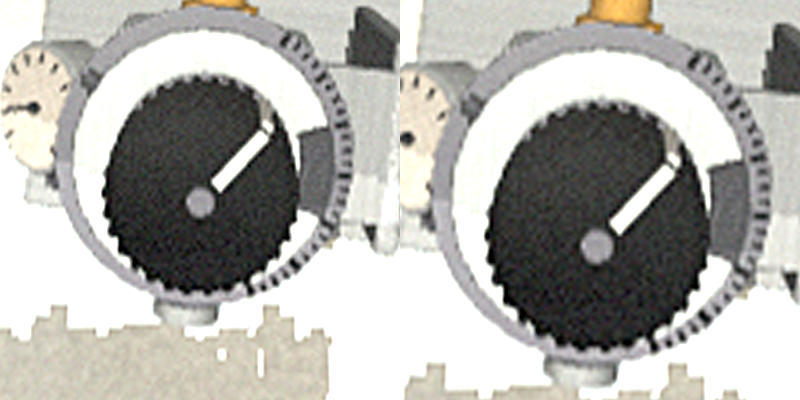

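The index line points at about 48.5° in the world frame. The band spans about +17° to -26°, so its middle is at about -4.5° and its width of 43° matches the description. The knob needs about 0.925 rad clockwise. Its axis is at about (0.572, -0.0757). I'll descend with the jaws open.

carry_out(series=[[0.001,-0.004,0.03,0,0,0,0],[0.001,-0.004,0.07,0,0,0,0],[0.001,-0.004,0.1,0,0,0,0],[0.001,-0.004,0.12,0,0,0,0],[0.001,-0.004,0.135,0,0,0,0],[0.001,-0.004,0.143,0,0,0,0],[0.001,-0.004,0.143,0,0,0,0],[0.001,-0.004,0.143,0,0,0,0]], force=20)

```text
clock: 1.9
position: [0.5724, -0.076, 0.1766]
tool_rot: [3.141, 0.0, 1.571]
force: [0.4, 0.4, -0.1]
grip_width: 0.0857
```

```bash
python3 - <<'E'
from h import *
s=telemetry.observe(); print(s['clock'],s['position'],s['tool_rot'],s['force'],s['moment'],s['qpos'])
p,d=imaging.grab_frame("wrist"); cv2.imwrite("pics/w2.png",p); np.savez("w2.npz",p=p,d=d,pos=s['position'],rot=s['tool_rot'])
P,E=cloud('wrist',d,s)
near=(d>0)&(np.hypot(P[...,0]-.572,P[...,1]+.076)<.04)&(P[...,2]>.203)&(P[...,2]<.213)
q=P[near]; print(cv2.minEnclosingCircle(q[:,:2].astype(np.float32)),q.min(0),q.max(0))
E
```

```text
1.9 [ 0.57239372 -0.07602956  0.17663994] [3.14063190e+00 7.50442648e-05 1.57075311e+00] [ 0.35263778  0.37772899 -0.07089116] [ 0.01132376  0.00101109 -0.0129657 ] [ 0.04361562  0.47008233 -0.01971205  1.75326054  0.01130751  0.91739667
  0.01913278]
((0.5710131525993347, -0.07509413361549377), 0.025628969073295593) [ 0.5462431  -0.100543    0.20300537] [ 0.59650823 -0.04961511  0.21127626]
```

View pics/w2.png

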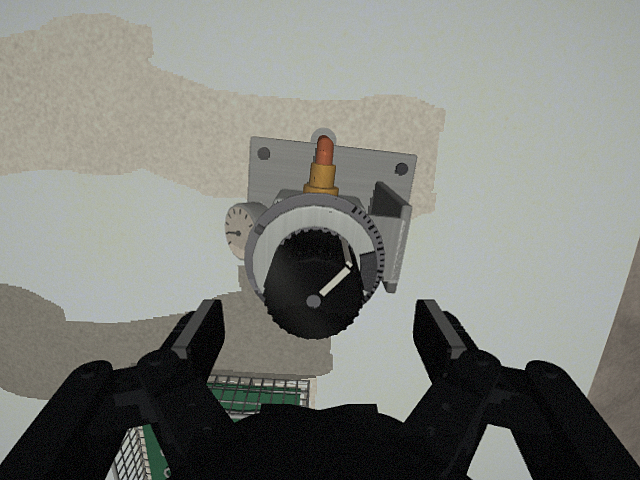

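The knob sits between the open fingers, hub at about (313,300). The knob fit gives a radius of 25.6 mm, close to the stated 25.5 mm, and a centre at (0.571, -0.0751). I'll make a small correction and close gently.

carry_out(series=[[0.001,-0.0013,0.001,0,0,0,0],[0.001,-0.0013,0.001,0,0,0,80],[0.001,-0.0013,0.001,0,0,0,80],[0.001,-0.0013,0.001,0,0,0,130],[0.001,-0.0013,0.001,0,0,0,130],[0.001,-0.0013,0.001,0,0,0,160],[0.001,-0.0013,0.001,0,0,0,160]], force=25)

```text
clock: 2.82
position: [0.5709, -0.075, 0.1752]
tool_rot: [3.141, -0.0, 1.571]
force: [0.3, -0.6, 1.7]
grip_width: 0.0317
```

```bash
cat > st.py <<'E'
from h import *
s=telemetry.observe(); print(round(s['clock'],2),s['position'].round(5),s['tool_rot'].round(4),s['force'].round(2),s['moment'].round(3),round(s['grip_width'],4),s['qpos'][6].round(3))
E
python3 st.py
```

```text
2.83 [ 0.5709  -0.07502  0.17516] [ 3.1411 -0.      1.5708] [ 0.32 -0.56  1.66] [ 0.008 -0.216 -0.019] 0.0317 0.017
```

The opening reads 31.7 mm, but the knob is 51 mm across. I'll look before doing anything else.

```bash
python3 - <<'E'
from h import *
a,d=imaging.grab_frame("wrist"); b,_=imaging.grab_frame("side")
cv2.imwrite("pics/w3.png",a);cv2.imwrite("pics/s3.png",b)
E
python3 st.py
```

```text
2.92 [ 0.57094 -0.07503  0.17518] [3.141  0.     1.5707] [1.2  0.19 3.23] [-0.034 -0.269 -0.005] 0.0317 0.017
```

View pics/w3.png

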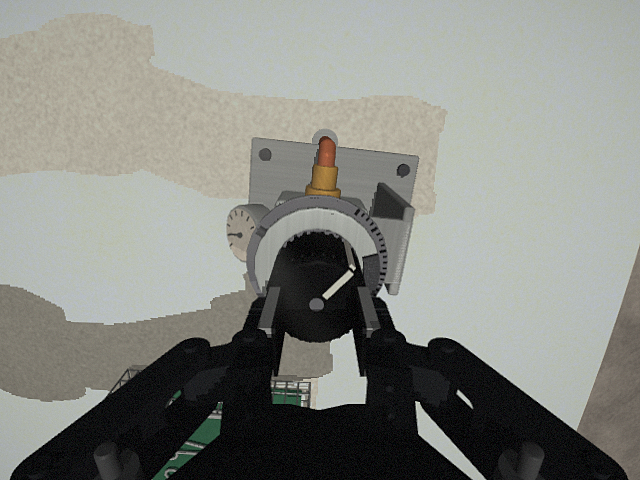

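View pics/s3.png

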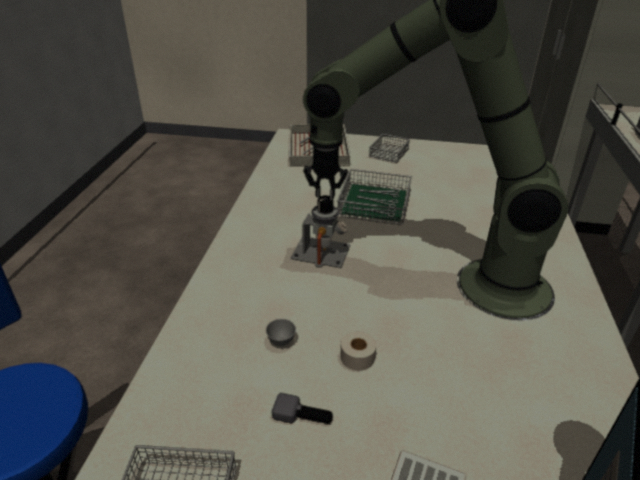

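```bash
python3 - <<'E'
from h import *
s=telemetry.observe()
a,d=imaging.grab_frame("wrist")
c=np.clip(a[230:400,220:420].astype(float)*2.5,0,255).astype(np.uint8)
cv2.imwrite("pics/w4.png",cv2.resize(c,None,fx=3.5,fy=3.5,interpolation=cv2.INTER_CUBIC))
P,E=cloud('wrist',d,s)
for v in (290,300,310,320,340):
    print(v,[(u,*(P[v,u]*1000).round().astype(int).tolist()) for u in range(250,392,8) if d[v,u]>0])
E
```

```text
290 [(250, 492, -176, 0), (258, 534, -93, 160), (266, 540, -89, 168), (274, 553, -64, 217), (282, 556, -64, 217), (290, 559, -68, 208), (298, 563, -68, 209), (306, 566, -68, 208), (314, 570, -68, 210), (322, 574, -69, 208), (330, 578, -68, 210), (338, 582, -68, 210), (346, 585, -68, 210), (354, 588, -64, 217), (362, 592, -64, 217), (370, 603, -87, 171), (378, 610, -93, 161), (386, 652, -175, 1)]
300 [(250, 492, -188, 1), (258, 545, -68, 219), (266, 550, -64, 225), (274, 554, -64, 226), (282, 557, -66, 222), (290, 559, -73, 209), (298, 563, -74, 208), (306, 566, -74, 208), (314, 570, -73, 209), (322, 574, -74, 208), (330, 578, -73, 209), (338, 582, -73, 209), (346, 586, -73, 209), (354, 588, -69, 218), (362, 591, -64, 225), (370, 594, -64, 226), (378, 599, -68, 219), (386, 653, -189, 1)]
310 [(250, 543, -69, 226), (258, 547, -68, 227), (266, 551, -65, 233), (274, 555, -64, 235), (282, 556, -70, 223), (290, 559, -79, 208), (298, 562, -79, 209), (306, 566, -79, 208), (314, 570, -79, 209), (322, 574, -79, 208), (330, 578, -79, 208), (338, 582, -79, 209), (346, 586, -79, 208), (354, 588, 
[... 197 characters left out ...]
 556, -75, 223), (290, 558, -85, 208), (298, 562, -85, 208), (306, 566, -84, 209), (314, 570, -84, 209), (322, 574, -85, 209), (330, 578, -84, 210), (338, 582, -85, 208), (346, 586, -85, 209), (354, 588, -77, 221), (362, 589, -64, 241), (370, 592, -64, 242), (378, 595, -64, 242), (386, 600, -68, 235)]
340 [(250, 549, -62, 257), (258, 552, -64, 254), (266, 555, -63, 255), (274, 556, -70, 246), (282, 556, -83, 227), (290, 537, -245, 0), (298, 547, -245, -1), (306, 566, -96, 210), (314, 570, -96, 209), (322, 574, -97, 208), (330, 578, -97, 207), (338, 597, -244, 2), (346, 607, -244, 1), (354, 588, -86, 223), (362, 588, -69, 247), (370, 591, -68, 248), (378, 592, -63, 256), (386, 595, -62, 257)]
```

View pics/w4.png

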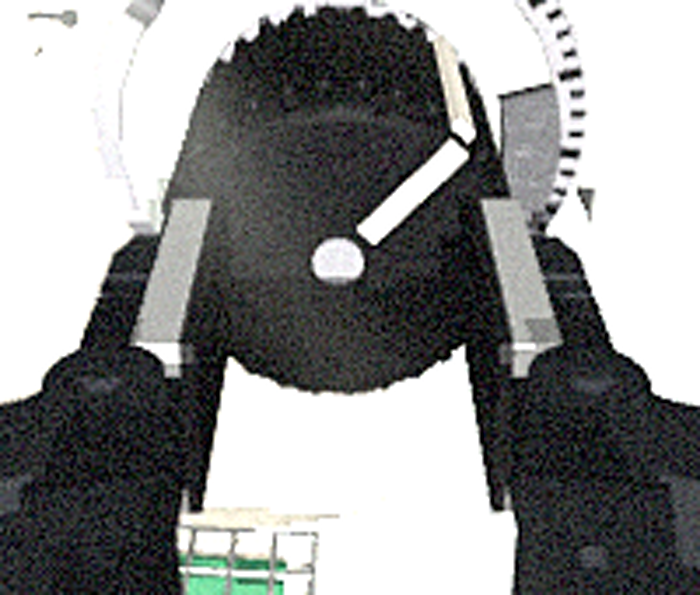

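```bash
python3 - <<'E'
from h import *
s=telemetry.observe()
a,d=imaging.grab_frame("wrist")
P,E=cloud('wrist',d,s)
for v in range(236,300,6):
    print(v,[(u,*(P[v,u]*1000).round().astype(int).tolist()) for u in [*range(262,296,4),*range(342,376,4)] if d[v,u]>0])
print(s['force'],s['moment'])
E
```

```text
236 [(262, 540, -55, 167), (266, 542, -54, 168), (270, 544, -55, 168), (274, 547, -55, 167), (278, 549, -55, 168), (282, 551, -55, 166), (286, 554, -55, 167), (290, 556, -55, 166), (294, 558, -57, 160), (342, 586, -55, 166), (346, 588, -55, 168), (350, 591, -55, 167), (354, 593, -55, 167), (358, 595, -54, 168), (362, 598, -55, 168), (366, 600, -55, 168), (370, 602, -55, 167), (374, 606, -57, 161)]
242 [(262, 540, -58, 168), (266, 542, -58, 167), (270, 544, -58, 167), (274, 546, -58, 167), (278, 549, -58, 168), (282, 551, -59, 167), (286, 553, -60, 162), (290, 556, -56, 175), (294, 559, -53, 184), (342, 586, -56, 173), (346, 588, -56, 176), (350, 591, -59, 167), (354, 593, -58, 168), (358, 596, -59, 167), (362, 598, -59, 167), (366, 600, -58, 167), (370, 602, -58, 168), (374, 605, -58, 167)]
248 [(262, 539, -62, 167), (266, 542, -62, 167), (270, 544, -62, 167), (274, 546, -62, 168), (278, 549, -63, 166), (282, 552, -59, 175), (286, 555, -55, 186), (290, 557, -56, 185), (294, 560, -53, 193), (342, 584, -54, 191), (346, 587, -56, 185), (350, 590, -58, 180), (354, 593, -62, 168), (358, 5
[... 2683 characters left out ...]
 209), (294, 561, -68, 209), (342, 584, -68, 208), (346, 585, -68, 209), (350, 587, -68, 209), (354, 588, -64, 217), (358, 590, -64, 217), (362, 592, -64, 217), (366, 594, -64, 217), (370, 603, -87, 171), (374, 606, -88, 170)]
296 [(262, 536, -97, 161), (266, 547, -73, 205), (270, 551, -64, 223), (274, 553, -64, 222), (278, 555, -64, 222), (282, 556, -65, 220), (286, 557, -71, 209), (290, 559, -72, 208), (294, 561, -71, 209), (342, 584, -71, 209), (346, 585, -71, 210), (350, 587, -72, 209), (354, 588, -67, 216), (358, 590, -65, 221), (362, 591, -64, 223), (366, 593, -64, 223), (370, 594, -64, 223), (374, 608, -97, 162)]
[1.33720967 0.36932072 3.24027713] [ 0.00852978 -0.24497854  0.00819899]
```

```bash
python3 - <<'E'
from h import *
z=np.load("w2.npz"); s=dict(position=z['pos'],tool_rot=z['rot']); d=z['d']
P,E=cloud('wrist',d,s); T=Tw(s); Q=(P-T[:3,3])@T[:3,:3]*1000
for v in range(296,372,6):
    print(v,[(u,*Q[v,u].round().astype(int).tolist()) for u in [*range(172,230,8),*range(414,470,8)] if d[v,u]>0 and Q[v,u,2]<25])
E
```

```text
296 []
302 [(204, 11, -47, -52), (212, 11, -43, -52), (220, 8, -41, -48), (422, 10, 45, -52), (430, 11, 48, -53)]
308 [(204, 11, -45, -59), (212, 11, -42, -57), (220, 6, -41, -49), (422, 10, 44, -55), (430, 10, 47, -57), (438, 11, 50, -58)]
314 [(188, 6, -53, -54), (196, 11, -47, -62), (204, 10, -44, -61), (212, 9, -41, -59), (220, 4, -41, -50), (422, 7, 44, -56), (430, 11, 45, -62), (438, 10, 49, -61), (446, 7, 54, -56)]
320 [(180, 7, -54, -61), (188, 8, -51, -61), (196, 10, -46, -66), (204, 11, -42, -67), (212, 8, -41, -61), (220, 1, -41, -51), (414, -1, 44, -47), (422, 5, 44, -58), (430, 11, 44, -66), (438, 10, 47, -66), (446, 11, 50, -67), (454, 7, 56, -61)]
326 [(180, 7, -53, -64), (188, 11, -47, -71), (196, 12, -43, -72), (204, 10, -42, -69), (212, 4, -42, -60), (220, -1, -41, -52), (414, -3, 44, -49), (422, 2, 44, -57), (430, 8, 44, -67), (438, 11, 45, -71), (446, 11, 49, -70), (454, 7, 54, -65), (462, 8, 57, -66)]
332 [(172, 7, -54, -68), (180, 7, -51, -69), (188, 11, -45, -74), (196, 11, -42, -75), (204, 7, -42, -69), (212, 3, -41, -62), (220, -4, -41, -52), (414, -6, 44, -4
[... 922 characters left out ...]
-90), (180, 8, -45, -84), (188, 8, -42, -84), (196, 5, -41, -80), (204, 0, -41, -74), (212, -7, -41, -65), (422, -10, 44, -61), (430, -3, 44, -71), (438, 3, 44, -77), (446, 8, 44, -84), (454, 7, 47, -83), (462, 11, 47, -89)]
362 [(172, 12, -44, -92), (180, 12, -41, -93), (188, 5, -43, -84), (196, 3, -41, -80), (204, -3, -41, -74), (212, -8, -41, -67), (422, -11, 44, -64), (430, -4, 44, -72), (438, 1, 44, -79), (446, 5, 45, -83), (454, 7, 46, -85), (462, 11, 46, -92)]
368 [(172, 12, -43, -95), (180, 12, -40, -95), (188, 3, -43, -83), (196, 0, -42, -81), (204, -5, -41, -75), (212, -10, -41, -68), (430, -7, 44, -72), (438, -1, 44, -79), (446, 2, 45, -83), (454, 11, 43, -94), (462, 12, 45, -94)]
```

I compared the measured fingertips with the stated tool frame. The depth data puts the finger ends about 48 mm behind the TCP when open, while the description implies 13 mm. The pads have closed on top of the knob with a 3 N push. World heights from the same camera agree with the stated sizes, so the real fingers reach about 35 mm less far than the reported TCP. I'll back off, open, and go about 38 mm lower.

carry_out(series=[[0,0,-0.006,0,0,0,160],[0,0,-0.006,0,0,0,0],[0,0,-0.006,0,0,0,0],[0,0,-0.006,0,0,0,0],[0,0,-0.006,0,0,0,0],[0,0,-0.006,0,0,0,0]])

```text
clock: 3.78
position: [0.5707, -0.075, 0.1809]
tool_rot: [-3.141, -0.0, 1.571]
force: [0.4, -0.4, 0.6]
grip_width: 0.0853
```

carry_out(series=[[0,0,0.008,0,0,0,0],[0,0,0.016,0,0,0,0],[0,0,0.024,0,0,0,0],[0,0,0.03,0,0,0,0],[0,0,0.036,0,0,0,0],[0,0,0.04,0,0,0,0],[0,0,0.04,0,0,0,0]])

```text
clock: 4.65
position: [0.5706, -0.075, 0.1408]
tool_rot: [-3.141, -0.0, 1.571]
force: [1.2, 0.6, 1.4]
grip_width: 0.085
```

```bash
python3 st.py; python3 - <<'E'
from h import *
s=telemetry.observe()
a,d=imaging.grab_frame("wrist")
cv2.imwrite("pics/w5.png",np.clip(a.astype(float)*2,0,255).astype(np.uint8))
P,E=cloud('wrist',d,s)
print(P[300:372:10,204:212:4,:].round(3).tolist())
m=(d>0)&(np.hypot(P[...,0]-.571,P[...,1]+.075)<.04)&(P[...,2]>.204)&(P[...,2]<.212)
q=P[m]; print(q.min(0),q.max(0))
E
```

```text
4.65 [ 0.57058 -0.07502  0.14077] [-3.1412 -0.      1.5708] [1.21 0.59 1.44] [-0.017 -0.01  -0.035] 0.085 0.015
[[[0.523, -0.064, 0.191], [0.525, -0.064, 0.192]], [[0.526, -0.064, 0.199], [0.528, -0.064, 0.2]], [[0.528, -0.064, 0.207], [0.529, -0.065, 0.206]], [[0.529, -0.066, 0.211], [0.529, -0.07, 0.206]], [[0.529, -0.07, 0.211], [0.529, -0.073, 0.208]], [[0.53, -0.073, 0.214], [0.53, -0.075, 0.21]], [[0.529, -0.077, 0.214], [0.529, -0.08, 0.211]], [[0.53, -0.079, 0.217], [0.529, -0.083, 0.212]]]
[ 0.54603538 -0.09760431  0.20400095] [ 0.59632361 -0.04983848  0.21144294]
```

View pics/w5.png

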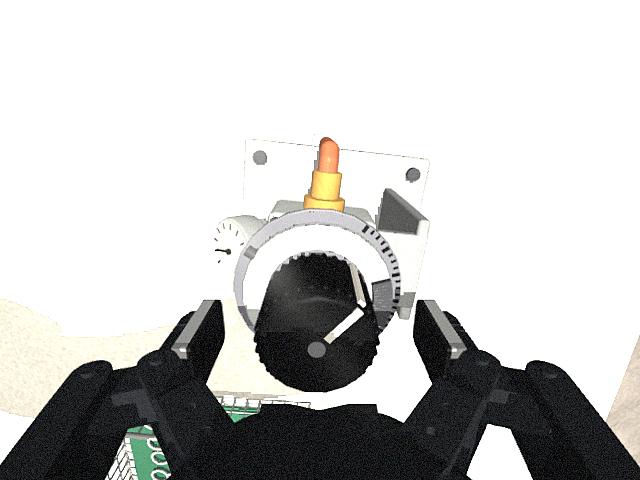

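The fingers now straddle the knob, hub at about (317,350), with the open tips at about z = 0.189. I'll go 4 mm lower and close.

carry_out(series=[[0,0.0004,0.002,0,0,0,40],[0,0.0004,0.004,0,0,0,80],[0,0.0004,0.004,0,0,0,100],[0,0.0004,0.004,0,0,0,130],[0,0.0004,0.004,0,0,0,130],[0,0.0004,0.004,0,0,0,130]], force=30)

```text
clock: 5.45
position: [0.5699, -0.075, 0.1371]
tool_rot: [-3.139, -0.0, 1.571]
force: [-10.4, 0.0, 9.1]
grip_width: 0.0499
```

```bash
python3 st.py; python3 - <<'E'
from h import *
a,d=imaging.grab_frame("wrist")
cv2.imwrite("pics/w6.png",np.clip(a.astype(float)*2,0,255).astype(np.uint8))
E
python3 st.py
```

```text
5.45 [ 0.56993 -0.07501  0.1371 ] [-3.1394e+00 -1.0000e-04  1.5706e+00] [-10.37   0.05   9.09] [0.144 2.151 0.049] 0.0499 0.015
5.5 [ 0.56994 -0.07504  0.13711] [-3.1394 -0.      1.5706] [-11.16   0.97   9.05] [0.162 2.184 0.003] 0.05 0.015
```

View pics/w6.png

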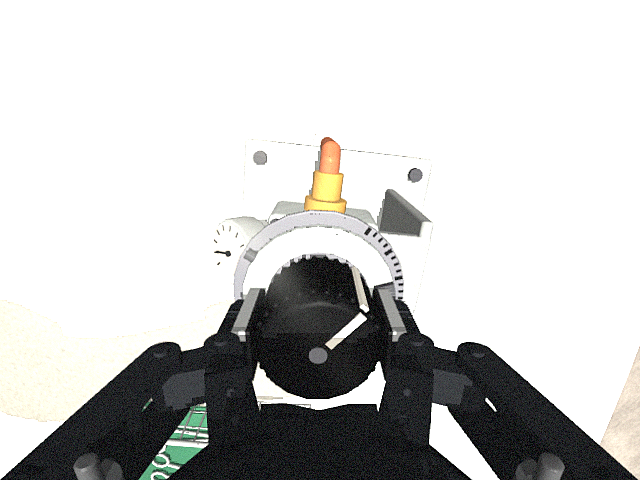

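Gripped at a 50 mm opening. There are about 10 N of side force and 9 N of push down, so I'll relieve both before turning.

carry_out(series=[[0,-0.001,-0.0005,0,0,0,130],[0,-0.001,-0.0005,0,0,0,130],[0,-0.001,-0.0005,0,0,0,130]])

```text
clock: 5.88
position: [0.5698, -0.075, 0.1374]
tool_rot: [-3.141, -0.0, 1.571]
force: [-3.6, -0.5, -0.2]
grip_width: 0.0497
```

```bash
python3 st.py
```

```text
5.88 [ 0.56985 -0.07504  0.13736] [-3.141  -0.      1.5707] [-3.65 -0.55 -0.18] [0.045 0.754 0.015] 0.0497 0.015
```

carry_out(series=[[0,-0.0004,0,0,0,0,130],[0,-0.0004,0,0,0,0.05,130],[0,-0.0004,0,0,0,0.1,130],[0,-0.0004,0,0,0,0.15,130],[0,-0.0004,0,0,0,0.2,130],[0,-0.0004,0,0,0,0.2,130]])

```text
clock: 6.62
position: [0.5699, -0.075, 0.1375]
tool_rot: [3.141, 0.0, 1.371]
force: [-0.2, -0.5, -0.8]
grip_width: 0.0499
```

```bash
python3 st.py
```

```text
6.62 [ 0.56992 -0.07503  0.1375 ] [3.1412e+00 1.0000e-04 1.3711e+00] [-0.22 -0.49 -0.79] [-0.098 -0.021 -0.16 ] 0.0499 -0.154
```

carry_out(series=[[0,0,0,0,0,0.05,130],[0,0,0,0,0,0.1,130],[0,0,0,0,0,0.16,130],[0,0,0,0,0,0.22,130],[0,0,0,0,0,0.28,130],[0,0,0,0,0,0.33,130],[0,0,0,0,0,0.36,130],[0,0,0,0,0,0.36,130],[0,0,0,0,0,0.36,130]])

```text
clock: 7.75
position: [0.57, -0.0751, 0.1376]
tool_rot: [3.141, -0.0, 1.012]
force: [2.7, -1.1, -1.9]
grip_width: 0.0501
```

```bash
python3 st.py; cat > top.py <<'E'
from h import *
import sys
s=telemetry.observe()
a,d=imaging.grab_frame("wrist")
P,E=cloud('wrist',d,s)
c=imaging.camera_info('wrist');K=np.array(c['mtx']);D=np.array(c['dist_coeffs'])
zt=float(sys.argv[2]) if len(sys.argv)>2 else .208
out=[]; c0=(.571,-.0751)
for zz in (zt,.169):
    g=np.linspace(-.05,.05,400)
    X=c0[0]+g[None,:].repeat(400,0); Y=c0[1]-g[:,None].repeat(400,1)
    W=np.stack([X,Y,np.full_like(X,zz)],-1).reshape(-1,3)
    C=(W-E[:3,3])@E[:3,:3]
    uv=cv2.projectPoints(C,np.zeros(3),np.zeros(3),K,D)[0].reshape(400,400,2).astype(np.float32)
    out.append(cv2.remap(a,uv,None,cv2.INTER_CUBIC))
cv2.imwrite(sys.argv[1],np.clip(np.hstack(out).astype(float)*2,0,255).astype(np.uint8))
m=(d>0)&(np.hypot(P[...,0]-.571,P[...,1]+.075)<.013)
print('knob top z',np.median(P[m][:,2]).round(4))
E
python3 top.py pics/t7.png
```

```text
7.75 [ 0.57003 -0.0751   0.1376 ] [ 3.1410e+00 -3.0000e-04  1.0117e+00] [ 2.7  -1.07 -1.88] [-0.265 -0.651 -0.068] 0.0501 -0.456
knob top z 0.2488
```

View pics/t7.png

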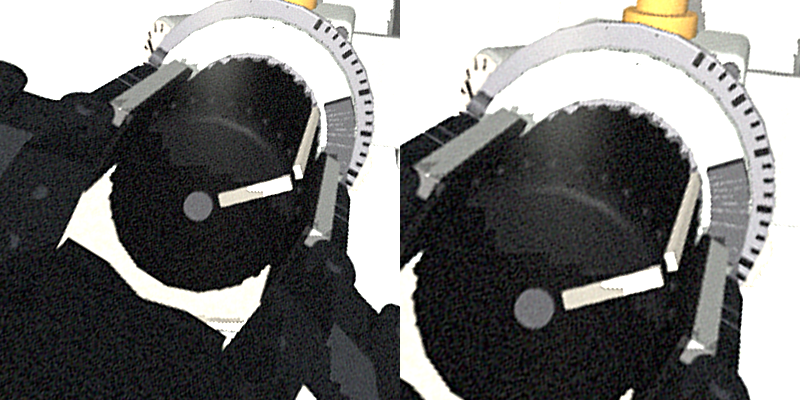

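The index is now at about +14° and the band's upper edge at about +16°, so the middle is at about -5° and the index is about 0.33 rad short. Step 1 should be met. Now I'll lift lightly, a little at a time.

carry_out(series=[[0,0,-0.0005,0,0,0,130],[0,0,-0.001,0,0,0,130],[0,0,-0.001,0,0,0,130]])

```text
clock: 8.18
position: [0.57, -0.0751, 0.1387]
tool_rot: [3.141, -0.0, 1.011]
force: [4.1, -2.2, -0.2]
grip_width: 0.0498
```

```bash
python3 st.py
```

```text
8.18 [ 0.56996 -0.07507  0.13866] [ 3.1411e+00 -3.0000e-04  1.0108e+00] [ 4.14 -2.24 -0.16] [-0.322 -1.051 -0.002] 0.0498 -0.457
```

carry_out(series=[[0,0,-0.0005,0,0,0,130],[0,0,-0.001,0,0,0,130],[0,0,-0.001,0,0,0,130]])

```text
clock: 8.55
position: [0.5699, -0.0751, 0.1393]
tool_rot: [3.141, -0.0, 1.011]
force: [6.0, -1.9, -7.2]
grip_width: 0.0498
```

```bash
python3 st.py
```

```text
8.55 [ 0.56994 -0.07509  0.13933] [ 3.1411e+00 -1.0000e-04  1.0109e+00] [ 5.98 -1.94 -7.15] [-0.43  -1.514  0.009] 0.0498 -0.457
```

carry_out(series=[[0,0.0006,-0.0003,0,0,0,130],[0,0.0006,-0.0006,0,0,0,130],[0,0.0006,-0.0006,0,0,0,130]])

```text
clock: 8.93
position: [0.5699, -0.0751, 0.1399]
tool_rot: [-3.141, 0.0, 1.011]
force: [3.6, 1.2, -8.6]
grip_width: 0.0498
```

```bash
python3 st.py
```

```text
8.93 [ 0.5699  -0.07514  0.13985] [-3.1409e+00  2.0000e-04  1.0109e+00] [ 3.59  1.23 -8.59] [ 0.148 -0.779  0.079] 0.0498 -0.456
```

carry_out(series=[[0,0,0,0,0,0.02,130],[0,0,0,0,0,0.04,130],[0,0,0,0,0,0.04,130]])

```text
clock: 9.3
position: [0.57, -0.0751, 0.14]
tool_rot: [-3.141, 0.0, 0.97]
force: [2.1, 2.2, -10.0]
grip_width: 0.0496
```

```bash
python3 st.py
```

```text
9.3 [ 0.56999 -0.07511  0.13996] [-3.1411e+00  2.0000e-04  9.7040e-01] [ 2.13  2.16 -9.96] [ 0.383 -0.529  0.033] 0.0496 -0.49
```

carry_out(series=[[0,0,0,0,0,0.02,130],[0,0,0,0,0,0.04,130],[0,0,0,0,0,0.04,130]])

```text
clock: 9.68
position: [0.57, -0.0752, 0.14]
tool_rot: [-3.141, 0.0, 0.93]
force: [1.8, 3.4, -9.9]
grip_width: 0.0499
```

```bash
python3 st.py
```

```text
9.68 [ 0.57001 -0.07518  0.13999] [-3.1411e+00  2.0000e-04  9.3030e-01] [ 1.85  3.4  -9.9 ] [ 0.669 -0.399 -0.03 ] 0.0499 -0.524
```

carry_out(series=[[0,0,0,0,0,0.02,130],[0,0,0,0,0,0.04,130],[0,0,0,0,0,0.04,130]])

```text
clock: 10.05
position: [0.57, -0.0752, 0.14]
tool_rot: [-3.141, 0.0, 0.89]
force: [1.3, 5.2, -10.0]
grip_width: 0.0493
```

```bash
python3 st.py
```

```text
10.05 [ 0.57002 -0.07524  0.14   ] [-3.1412e+00  2.0000e-04  8.9020e-01] [  1.27   5.16 -10.02] [ 0.897 -0.096 -0.006] 0.0493 -0.557
```

carry_out(series=[[0.0004,-0.0003,0,0,0,0.02,130],[0.0004,-0.0003,0,0,0,0.04,130],[0.0004,-0.0003,0,0,0,0.04,130]])

```text
clock: 10.42
position: [0.5701, -0.0751, 0.1402]
tool_rot: [3.141, 0.0, 0.85]
force: [-0.7, 0.6, -7.5]
grip_width: 0.05
```

```bash
python3 st.py
```

```text
10.43 [ 0.57013 -0.07512  0.14015] [3.1415e+00 3.0000e-04 8.5000e-01] [-0.72  0.59 -7.46] [0.094 0.19  0.043] 0.05 -0.592
```

carry_out(series=[[0,0,0,0,0,0.02,130],[0,0,0,0,0,0.03,130],[0,0,0,0,0,0.03,130]])

```text
clock: 10.8
position: [0.5701, -0.0751, 0.1401]
tool_rot: [3.141, 0.0, 0.82]
force: [-1.1, -1.5, -7.7]
grip_width: 0.0499
```

```bash
python3 st.py
```

```text
10.8 [ 0.57015 -0.07506  0.14012] [3.1415e+00 3.0000e-04 8.2040e-01] [-1.07 -1.53 -7.73] [-0.309  0.291  0.102] 0.0499 -0.617
```

carry_out(series=[[0,0,-0.0003,0,0,0,130],[0,0,-0.0005,0,0,0,130],[0,0,-0.0005,0,0,0,130]])

```text
clock: 11.18
position: [0.5702, -0.075, 0.1405]
tool_rot: [3.142, 0.0, 0.821]
force: [-0.7, -2.3, -10.0]
grip_width: 0.0496
```

```bash
python3 st.py
```

```text
11.18 [ 0.57016 -0.07502  0.14054] [3.1416e+00 2.0000e-04 8.2070e-01] [ -0.75  -2.31 -10.  ] [-0.624  0.173  0.085] 0.0496 -0.617
```

carry_out(series=[[0,0,0,0,0,0.02,130],[0,0,0,0,0,0.04,130],[0,0,0,0,0,0.04,130]])

```text
clock: 11.55
position: [0.5702, -0.075, 0.1406]
tool_rot: [3.141, 0.0, 0.78]
force: [-1.0, -4.6, -10.7]
grip_width: 0.0503
```

```bash
python3 st.py
```

```text
11.55 [ 0.57018 -0.07505  0.14057] [3.1414e+00 3.0000e-04 7.8010e-01] [ -0.95  -4.59 -10.65] [-0.931  0.18   0.036] 0.0503 -0.65
```

carry_out(series=[[-0.0002,0.0002,0,0,0,0.02,130],[-0.0002,0.0002,0,0,0,0.04,130],[-0.0002,0.0002,0,0,0,0.04,130]])

```text
clock: 11.92
position: [0.5702, -0.0751, 0.1406]
tool_rot: [-3.142, 0.0, 0.74]
force: [-1.0, -2.5, -10.1]
grip_width: 0.0499
```

```bash
python3 st.py
```

```text
11.93 [ 0.57018 -0.07508  0.14057] [-3.1415e+00  1.0000e-04  7.4030e-01] [ -0.96  -2.45 -10.1 ] [-0.686  0.218  0.034] 0.0499 -0.683
```

carry_out(series=[[0,0,0,0,0,0.02,130],[0,0,0,0,0,0.04,130],[0,0,0,0,0,0.04,130]])

```text
clock: 12.3
position: [0.5702, -0.0751, 0.1406]
tool_rot: [-3.142, 0.0, 0.7]
force: [-1.3, -3.1, -10.5]
grip_width: 0.0497
```

```bash
python3 st.py;  python3 top.py pics/t8.png 0.2105
```

```text
12.3 [ 0.5702  -0.07507  0.14058] [-3.1415e+00  1.0000e-04  7.0030e-01] [ -1.29  -3.08 -10.52] [-0.606  0.289  0.05 ] 0.0497 -0.717
knob top z 0.2506
```

View pics/t8.png

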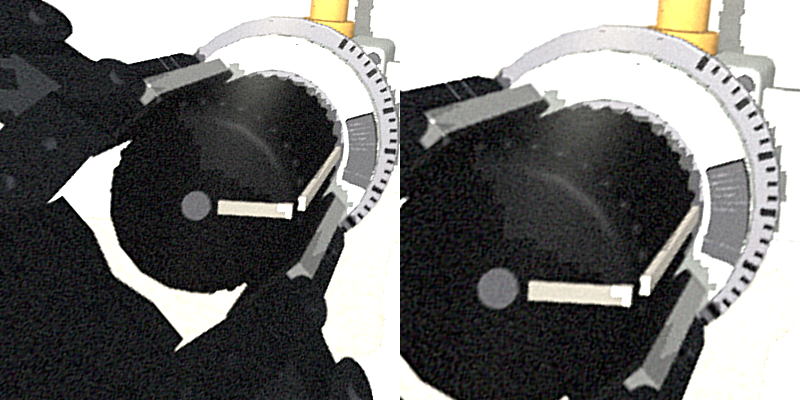

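The knob follows the tool. The index is at about -2.5°, about 0.04 rad short of the middle, and the notch hasn't been felt yet. I'll keep sweeping.

carry_out(series=[[0,0,0,0,0,0.02,130],[0,0,0,0,0,0.04,130],[0,0,0,0,0,0.04,130]])

```text
clock: 12.72
position: [0.5702, -0.0751, 0.1406]
tool_rot: [3.142, -0.0, 0.66]
force: [-0.9, -0.9, -9.8]
grip_width: 0.05
```

```bash
python3 st.py
```

```text
12.72 [ 0.57024 -0.07509  0.14062] [ 3.1416 -0.      0.6603] [-0.94 -0.86 -9.83] [-0.494  0.35   0.017] 0.05 -0.75
```

carry_out(series=[[0,0,0,0,0,0.02,130],[0,0,0,0,0,0.04,130],[0,0,0,0,0,0.04,130]])

```text
clock: 13.1
position: [0.5703, -0.0752, 0.1408]
tool_rot: [3.142, -0.0, 0.62]
force: [-3.3, -2.3, -6.0]
grip_width: 0.0499
```

```bash
python3 st.py
```

```text
13.1 [ 0.57025 -0.07516  0.14077] [ 3.1415e+00 -1.0000e-04  6.2010e-01] [-3.26 -2.33 -6.04] [-0.523  0.62  -0.034] 0.0499 -0.783
```

The pull dropped by 4 N, so the notch is probably here. I'll test it with a small extra lift.

carry_out(series=[[0,0,0,0,0,0.015,130],[0,0,-0.0003,0,0,0.015,130],[0,0,-0.0005,0,0,0.015,130],[0,0,-0.0005,0,0,0.015,130]])

```text
clock: 13.6
position: [0.5702, -0.0752, 0.1412]
tool_rot: [3.142, -0.0, 0.606]
force: [-4.1, -1.7, -1.5]
grip_width: 0.0497
```

```bash
python3 st.py
```

```text
13.6 [ 0.57023 -0.07517  0.14125] [ 3.1416e+00 -1.0000e-04  6.0570e-01] [-4.1  -1.65 -1.5 ] [-0.494  0.831  0.023] 0.0497 -0.796
```

carry_out(series=[[0,0,-0.0003,0,0,0,130],[0,0,-0.0006,0,0,0,130],[0,0,-0.001,0,0,0,130],[0,0,-0.001,0,0,0,130]])

```text
clock: 14.1
position: [0.5703, -0.0751, 0.1422]
tool_rot: [3.142, -0.0, 0.606]
force: [-4.3, -2.6, -0.7]
grip_width: 0.05
```

```bash
python3 st.py; python3 top.py pics/t9.png 0.212
```

```text
14.1 [ 0.57026 -0.07513  0.14222] [ 3.1415e+00 -1.0000e-04  6.0570e-01] [-4.28 -2.6  -0.74] [-0.551  0.909  0.013] 0.05 -0.796
knob top z 0.252
```

View pics/t9.png

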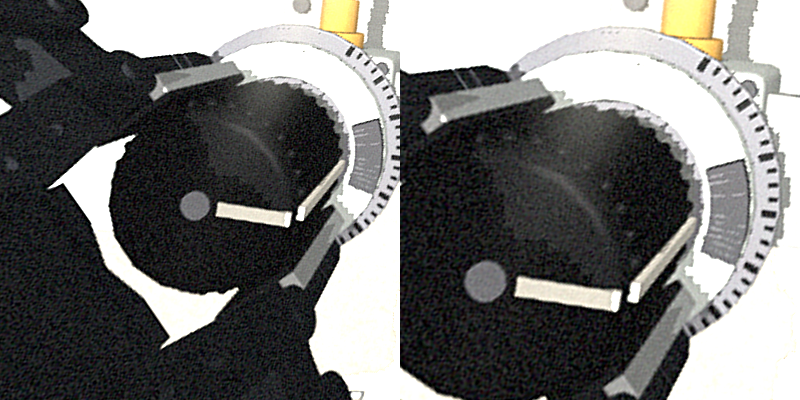

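```bash
cat > kz.py <<'E'
from h import *
s=telemetry.observe()
a,d=imaging.grab_frame("wrist"); P,E=cloud('wrist',d,s)
m=(d>0)&(np.hypot(P[...,0]-.571,P[...,1]+.075)<.018)&(P[...,2]>.198)&(P[...,2]<.226)
print(m.sum(),'knob top',np.median(P[m][:,2]).round(4),s['position'][2])
E
python3 kz.py
```

```text
5969 knob top 0.2138 0.14221318003520486
```

The knob top is at 0.2138 against 0.2086 at the start, so it has lifted about 5.2 mm and the pull is near zero. I'll lift about 2.5 mm more, well short of the 9.5 mm stop.

carry_out(series=[[0,0,-0.0005,0,0,0,130],[0,0,-0.001,0,0,0,130],[0,0,-0.0013,0,0,0,130],[0,0,-0.0013,0,0,0,130]])

```text
clock: 14.7
position: [0.5703, -0.0751, 0.1435]
tool_rot: [3.142, -0.0, 0.606]
force: [-4.0, -2.8, 0.2]
grip_width: 0.0498
```

```bash
python3 st.py; python3 kz.py
```

```text
14.7 [ 0.57029 -0.07512  0.14351] [ 3.1415e+00 -1.0000e-04  6.0580e-01] [-4.02 -2.85  0.22] [-0.558  0.837  0.035] 0.0498 -0.796
5963 knob top 0.2151 0.14351209814478091
```

carry_out(series=[[0,0,-0.0005,0,0,0,130],[0,0,-0.001,0,0,0,130],[0,0,-0.0012,0,0,0,130],[0,0,-0.0012,0,0,0,130],[0,0,-0.0012,0,0,0,130]])

```text
clock: 15.38
position: [0.5703, -0.0751, 0.1447]
tool_rot: [3.141, -0.0, 0.606]
force: [-4.0, -2.9, 0.8]
grip_width: 0.05
```

```bash
python3 st.py; python3 kz.py
```

```text
15.38 [ 0.57028 -0.07512  0.14467] [ 3.1415e+00 -1.0000e-04  6.0580e-01] [-3.99 -2.86  0.76] [-0.643  0.735 -0.03 ] 0.05 -0.797
5957 knob top 0.2163 0.1446724286440102
```

The knob is now 7.1 to 7.7 mm up with almost no pull. I'll release it and look.

carry_out(series=[[0,0,0,0,0,0,90],[0,0,0,0,0,0,60],[0,0,0,0,0,0,0],[0,0,0,0,0,0,0],[0,0,0,0,0,0,0],[0,0,0,0,0,0,0]])

```text
clock: 16.18
position: [0.5702, -0.0751, 0.1446]
tool_rot: [-3.142, 0.0, 0.606]
force: [-0.8, 0.8, -0.6]
grip_width: 0.0858
```

```bash
python3 st.py; python3 kz.py
```

```text
16.18 [ 0.5702  -0.07509  0.14457] [-3.1416  0.      0.6058] [-0.84  0.79 -0.59] [-0.027 -0.004  0.039] 0.0858 -0.797
6010 knob top 0.2168 0.14456946727439732
```

The knob stays at about 8 mm of lift after release. Now I'll raise the arm clear and check again.

carry_out(series=[[0,0,-0.01,0,0,0,0],[0,0,-0.03,0,0,0,0],[0,0,-0.06,0,0,0,0],[0,0,-0.1,0,0,0,0],[0,0,-0.15,0,0,0,0],[0,0,-0.16,0,0,0,0],[0,0,-0.16,0,0,0,0],[0,0,-0.16,0,0,0,0]])

```text
clock: 17.23
position: [0.5697, -0.075, 0.3035]
tool_rot: [-3.141, 0.001, 0.606]
force: [-0.0, -0.5, 0.5]
grip_width: 0.0854
```

```bash
python3 st.py; python3 kz.py; python3 top.py pics/t10.png 0.2165; python3 - <<'E'
from h import *
p,d=imaging.grab_frame("scene"); cv2.imwrite("pics/scene2.png",p)
E
```

```text
17.23 [ 0.56971 -0.07502  0.30352] [-3.1406e+00  1.4000e-03  6.0580e-01] [-0.01 -0.53  0.46] [ 0.045 -0.01  -0.039] 0.0854 -0.841
1431 knob top 0.2167 0.3035205295062363
knob top z 0.4207
```

View pics/t10.png

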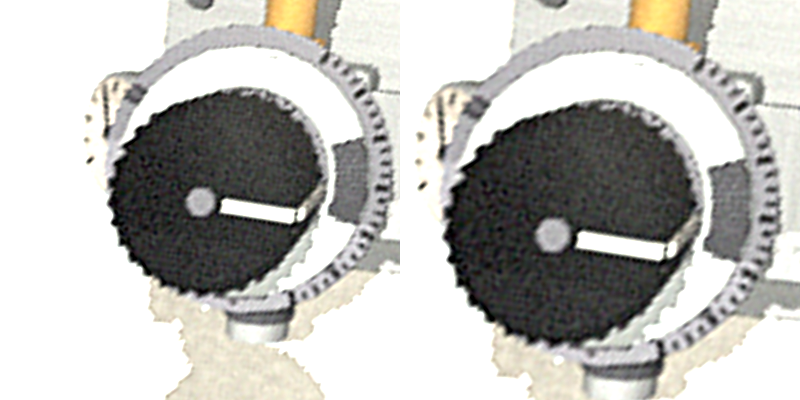

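View pics/scene2.png

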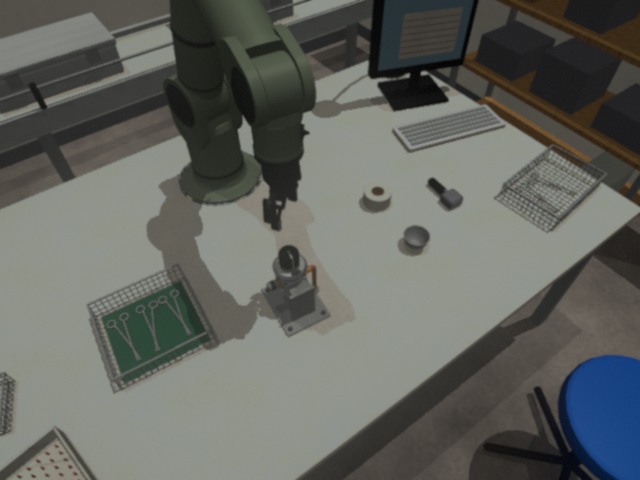

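The index at (200,202) to (300,215) points at about -8°, with the band middle at about -5°, so it's within about 0.05 rad. The knob top is at 0.2167, about 8 mm up, and it stays there. The other objects are where they were in the scene image. Handing in.

```bash
python3 -c "
from h import *
print(ticket.job_done())"
```

```text
the job is handed in; nothing more can be done
None
```

The knob is locked out at the mark and let go, and I handed the job in at about 17 s of the 72 s allowed. No verdict was reported.

**What I did:** I turned the knob clockwise to the near part of the band while it was still pushed in. Then I swept it with a light pull of about 7 to 11 N, which includes the detent. The pull fell from about 10 N to 6 N just past the middle of the band, then to about 1 N as the knob lifted, so I took that as the notch. I lifted it to about 7 to 8 mm, let go and raised the arm clear.

**Last checks:**
- **Lift:** the top of the knob is about 8 mm above where it started. It held that height after I let go and backed away.
- **Angle:** the index is about 0.05 rad past the middle of the band, within the 0.44 rad allowed.
- **Contact:** the gripper is about 0.16 m higher, with no contact force.
- **Surroundings:** the basket, label roll, bowl and scanner look unmoved in the scene image; I judged this by eye only.

**What disagreed:**
- **Finger length:** the fingers end about 35 mm short of the stated TCP. My first close therefore landed on top of the knob with about 3 N; I saw this, backed off and regripped lower.
- **Side force:** the second grip first put about 10 N sideways and 9 N down on the knob, and I eased both before turning.
- **Pull in the notch:** a 2.5 N drop earlier in the sweep came with a sideways correction and was not the notch. Past the real notch the pull was lower than the stated 4 to 6 N detent, which I took as the detent snapping over.
- **Lift readings:** before I let go, the camera gave 7.7 mm of lift and the arm 7.1 mm; both are above the 6 mm needed.

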